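Lower the lift and put the pebble jars away

ROBOT

A 6-joint arm with a two-finger parallel gripper is mounted at the origin on the work surface. World frame = base frame: x ahead of the robot, y to its left, z up, the work surface at z = 0. Lengths are in m, angles in rad, forces in N, time in s.
With the tool pointing down it reaches from about 0.375 to 0.9 m from the base axis. Payload 3.1 kg.
Tool frame: the origin (TCP) lies midway between the tips of the shut fingers; the grasp point (between the pads) lies 19 mm behind it; z points along the fingers, y is the line along which they close (so a half turn about z gives the same grasp; the last joint's range is limited). The gripper opens to 85 mm and grips with 20 to 120 N. Pads are 22 mm wide; open, the fingers measure 114 mm over their backs; the gripper's body (76 mm by 85 mm) begins 54 mm behind the grasp point. The pads swing forward as they close: fully open they stand 13 mm farther back than shut.
Start: joints at [-1.512, 0.527, 1.433, -0, 1.181, -0.178], TCP at [0.147, -0.607, 0.231] pointing down, gripper open.
Joint ranges: [-3.08, 3.08], [-0.75, 2.2], [0.22, 2.44], [-1.43, 4.57], [0, 2.65], [-2.85, 2.85]. Speed limits (rad/s): [2.79, 2.79, 3.14, 3.14, 3.14, 3.14].

INTERFACE

Orientations are given as a unit quaternion [x, y, z, w].
In Python, from station import manip gives the robot as it stands.
- The arm moves only by the tool step_arm, never from a script. Its argument "targets" is text: rows parted by semicolons, each of 4 numbers parted by spaces: the shift along the tool's x, y, z in mm, then the turn about the tool's z in degrees. A call has 1 to 12 rows; each row is the pose to reach, as a shift and turn from the pose commanded when the call began, along the tool's axes at that moment; what a row does not reach only later rows make up. A row lasts 1/10 s, in which the tool goes at most 50 mm and 8.59 degrees, less where a joint would pass 70% of its speed; a pose out of reach is approached as far as the arm can. A call with a gripper value outside its range is refused whole. "gripper" is the closure, from 0 (fully open) to 1 (shut), set as the call begins (left out, the last holds). The fingers move at their own pace and stop on an object; "squeeze" is the grip in N (left out, the last holds). Time passes only in rows, so rows that repeat a pose let the fingers close. It gives the time, the measured TCP pose, the force, the opening and the grip force at its end, in the units of the state.
- manip.sense(): the state, without advancing time (a new reading comes with each control period).
- manip.snapshot(name): name is "scene" or "top" or "wrist"; returns the picture (400x640x3 uint8, red, green, blue); there is no depth.
- manip.get_calibration(name): a dict with "fov_y" (degrees; the focal length in pixels is half the picture's height over the tangent of half this angle, whatever the lens; pixels are square), "cx", "cy" (the principal point, pixels), "extrinsics" (4x4, takes a point from camera to world coordinates); the wrist camera has in their place "tool_from_camera" (4x4, takes a point from camera to tool coordinates, whose origin is the TCP and whose axes are the flange's). Camera axes: x right, y down, z forward; pixel columns grow to the right and rows downward; lengths in m; the calibration is good to about 2 mm. A picture is of the moment at which its call begins: read the wrist's pose just before it. get_calibration takes no time and is no camera call.
- manip.sign_off(): hands the job in; it is judged then, once.
Trained networks look in the newest picture that a camera, given by its name, has taken for a name from the list of things; names that differ only in an ending like _2 or _b are one class to them, and where a whole thing is asked for, a point or a joint stands for the part that bears it (a point fixed in the world has none). Each returns a list of dicts, best first, with "p" (0 to 1); they miss things now and then, are a little off and sometimes report something else, mostly with a low value. They report only what shows in the picture. A call takes as long as a camera call.
- manip.recognise(camera, query): "position" ([column, row] in pixels, amid what is visible of it).
- manip.masks_of(camera, query): "pixels" (400x640 bool, what is visible of it) and "position" ([column, row] in pixels, amid what is visible of it).
- manip.mark_of(camera, query): "position" ([column, row] in pixels: a listed point, or the origin of a listed thing).
The state is a dict: "t": time; "q": joint angles; "qd": joint speeds; "tau": joint torques, N m; "tcp_pos": TCP position; "tool_rot": TCP orientation; "force": force on the tool from outside, world axes, zero at the start; "ft_torque": the same for the moment, N m; "finger_gap": opening from 0.0 (shut) to 1.0 (fully open); "gripper_force": force on a finger pad.
Only numpy, scipy, OpenCV 4.12 (cv2) and the standard library are available. Lean on these libraries where they do the work, as an engineer would, in place of code of your own. Each camera call takes 0.05 s, during which the arm holds its last target. There are 200 camera calls.

TASK

The jars of pebbles are standing on the raised bench lift: crack its release valve open just far enough that the platform sinks slowly with the jars aboard (about 2 cm a second, never faster than 5), and when it is right down close the valve again. Then stand every jar upright in the open kit drawer and push the drawer home until it clicks in at its detent. Leave the other things on the bench where they are.

Things in the scene. Friction and masses are not known exactly. Their poses are not given: they have to be found in the camera images.
- lift: Grey hydraulic bench lift, fixed to the bench. Origin: under the centre of its 220 x 200 mm base plate, on the bench; its axes are parallel to the platform's sides (x the 220 mm side). A 36 mm radius cylinder in the middle carries the platform; a 62 x 62 x 66 mm valve block stands on the base's -y side, its axis at (-20, -200) mm.
- ram (a joint): How far the platform has sunk, m: 0 = fully raised (tray floor 235 mm above the bench), 0.100 = fully down on its stop (tray floor 135 mm above the bench). Held up while the valve is closed (it may creep a millimetre); it sinks by its own weight and cannot be raised in this job. Weight of platform and jars 3.4 to 4.6 kg.
- platform (a point): Centre of the tray floor on top of the lift's platform, moving with it; axes parallel to the lift's. The tray is 220 (x) x 200 (y) mm outside, with a 4 mm thick lip standing 12 mm above its floor. 4 jars at most stand on it.
- valve (a joint): Angle of the release valve, rad: 0 = closed (below 0.15 counts), grows counter-clockwise seen from above, stop at 1.4. Starts at 0 to 0.1, stays where it is left. The platform begins to sink at some 0.4 to 0.95, depending on the load, and sinks faster the further it is opened: about 4 to 5 mm/s more for each 0.05 rad beyond that, 50 to 95 mm/s wide open. Turned back, the platform stops.
- valve_grip (a point): Middle of the valve's handle, an upright-standing aluminium bar 74 mm long, 14 mm thick and 26 mm high on a vertical stem, its top at 122 mm above the bench; this point is on the stem's axis, 112 mm above the bench. Its x axis points along the bar and turns with it; grip it across its 14 mm, from above. It takes 0.1 to 0.4 N m to turn.
- chest: Oak kit chest with one drawer, fixed to the bench, 280 mm wide (y), 220 mm deep (x from 0 to 220), 98 mm high. Origin: on the bench under the middle of its front face; its x axis points into the chest, away from the robot, the drawer slides out to -x.
- drawer (a joint): How far the drawer is open, m: 0 = home, seated in its detent; starts at 0.155 to 0.175; stop at 0.18. It slides with about 2 N; the last 15 mm need a firmer push (up to 10 N) to pass the detent, which then draws it in by itself. Home means below 0.004.
- drawer_in (a point): Centre of the drawer's inner floor (18 mm above the bench), moving with the drawer; axes as the chest's. Inside, the floor is 190 mm (x) by 242 mm (y); side and back walls end 52 mm above the bench, the front panel (14 mm thick, in front of the floor's -x end) ends 88 mm above the bench. The part of the drawer still inside the chest is covered by the chest's top.
- drawer_handle (a point): Middle of the drawer's steel bar handle, 110 mm long along y, 35 mm in front of the drawer's front panel, 56 mm above the bench; to be pushed towards the chest's +x.
- jar0: One of two to four alike jars of pebbles: clear glass with a black lid, 62 mm across, 60 mm high, 0.2 to 0.4 kg. Origin: centre of its underside; its z axis points to the lid. Absent ones read None from the start.
- jar1: One of two to four alike jars of pebbles: clear glass with a black lid, 62 mm across, 60 mm high, 0.2 to 0.4 kg. Origin: centre of its underside; its z axis points to the lid. Absent ones read None from the start.
- jar2: One of two to four alike jars of pebbles: clear glass with a black lid, 62 mm across, 60 mm high, 0.2 to 0.4 kg. Origin: centre of its underside; its z axis points to the lid. Absent ones read None from the start.
- jar3: One of two to four alike jars of pebbles: clear glass with a black lid, 62 mm across, 60 mm high, 0.2 to 0.4 kg. Origin: centre of its underside; its z axis points to the lid. Absent ones read None from the start.
- mug_a: Yellow mug of marker pens, 82 mm across, 140 mm high. Not to be disturbed. Origin: centre of its underside.
- mug_b: Purple mug of marker pens, 82 mm across, 140 mm high. Not to be disturbed. Origin: centre of its underside.
- flask: Glass conical flask with a stopper, 74 mm across, 116 mm high. Not to be disturbed. Origin: centre of its underside.
- glue: White glue bottle, 52 mm across, 130 mm high. Not to be disturbed. Origin: centre of its underside.
- notebook: Dark notebook, 190 x 130 x 14 mm. Not to be disturbed. Origin: centre of its underside.
- clay_dish: Terracotta clay dish, 104 mm across, 22 mm high. Not to be disturbed. Origin: centre of its underside.

How it is judged:
By the outcome, as a careful person would: the job done as asked, in the order asked, and still so for the second after the job is handed in, with the robot touching nothing.
Of jar0, jar1, jar2, jar3 only 2 to 4 are there at a start; the rules pass over those that are not, and their reading is None.
At some moment in a run one of jar0, jar1, jar2, jar3 may be knocked a few centimetres aside while the robot is not near it.
It also fails if it takes over 210 s, if anything falls off the work surface, if the arm or the gripper's body presses on something with over 40 N, if the wrist force passes 120 N, or if a joint passes its speed limit or range.

## Working session

There is one attempt and no reset: what is moved stays moved. The work goes in short steps, Python scripts to look and compute and a tool call to move; the robot and the scene stay as the last step left them, time stands still between calls to the robot, and variables do not carry over. Pictures are saved under pics/ and viewed, at most 14 in all, crops included, and the job is handed in when it is done.

Besides the shell and the picture viewer there is one more tool, called as name(argument=value, ...) on one line, values as JSON. step_arm: Moves the arm, as the interface text tells. Its arguments: {"type":"object","properties":{"targets":{"type":"string"},"gripper":{"type":"number"},"squeeze":{"type":"number"}},"required":["targets"]}

```bash
mkdir -p pics
cat > h.py <<'E'
import numpy as np,cv2
from station import manip
from scipy.spatial.transform import Rotation as R
def ext(c,s=None):
    k=manip.get_calibration(c)
    if 'extrinsics' in k: T=np.array(k['extrinsics'])
    else:
        s=s or manip.sense();A=np.eye(4);A[:3,:3]=R.from_quat(s['tool_rot']).as_matrix();A[:3,3]=s['tcp_pos'];T=A@np.array(k['tool_from_camera'])
    return T,200/np.tan(np.radians(k['fov_y'])/2),k['cx'],k['cy']
def ray(c,px,s=None):
    T,f,cx,cy=ext(c,s);d=T[:3,:3]@np.array([(px[0]-cx)/f,(px[1]-cy)/f,1]);return T[:3,3],d
def atz(c,px,z,s=None):
    o,d=ray(c,px,s);return o+d*(z-o[2])/d[2]
def proj(c,p,s=None):
    T,f,cx,cy=ext(c,s);q=np.linalg.inv(T)@np.append(p,1);return np.array([cx+f*q[0]/q[2],cy+f*q[1]/q[2]])
def snap(c,name=None):
    im=manip.snapshot(c)
    if name: cv2.imwrite('pics/'+name,im[:,:,::-1])
    return im
def tool(p,s=None):
    "shift in tool axes mm to bring TCP to world p"
    s=s or manip.sense();return R.from_quat(s['tool_rot']).as_matrix().T@(np.array(p)-s['tcp_pos'])*1000
E
python3 - <<'E'
from h import *
np.set_printoptions(precision=3,suppress=True)
s=manip.sense();print(s)
for c in ['scene','top','wrist']:
    snap(c,c+'0.png');print(c,manip.get_calibration(c))
for c in ['scene','top']:
    for q in ['lift','platform','valve_grip','chest','drawer_in','drawer_handle','jar0','mug_a','flask','glue','notebook','clay_dish']:
        print(c,q,[(np.round(d['position']),round(d['p'],2)) for d in manip.mark_of(c,q)])
E
```

```text
{'t': 0.0, 'q': array([-1.511,  0.528,  1.434,  0.   ,  1.181, -0.178]), 'qd': array([ 0.   , -0.001,  0.001,  0.002, -0.001,  0.001]), 'tau': array([ -0.   , -44.234, -17.803,  -0.   ,   0.008,   0.   ]), 'tcp_pos': array([ 0.147, -0.607,  0.23 ]), 'tool_rot': array([ 0.993,  0.119,  0.   , -0.001]), 'force': array([-0.213, -0.15 , -0.806]), 'ft_torque': array([ 0.002, -0.019, -0.001]), 'gripper_force': 0.0, 'finger_gap': 0.9977651636441458}
scene {'fov_y': 56.71531437612993, 'cx': 322.68699250628134, 'cy': 201.5707570638113, 'extrinsics': array([[-0.659,  0.43 , -0.617,  1.2  ],
       [ 0.752,  0.4  , -0.523,  0.597],
       [ 0.022, -0.809, -0.587,  0.796],
       [ 0.   ,  0.   ,  0.   ,  1.   ]])}
top {'fov_y': 44.9611951349863, 'cx': 313.4941683827374, 'cy': 197.54533791414894, 'extrinsics': array([[ 0.012, -0.996,  0.087,  0.368],
       [-1.   , -0.01 ,  0.014,  0.017],
       [-0.013, -0.087, -0.996,  1.758],
       [ 0.   ,  0.   ,  0.   ,  1.   ]])}
wrist {'fov_y': 71.02232602798311, 'cx': 322.3690300751267, 'cy': 201.51493570454426, 'tool_from_camera': array([[-0.   , -0
[... 968 characters left out ...]
.31)]
top platform [(array([225., 191.]), 0.77)]
top valve_grip [(array([398., 164.]), 0.63), (array([293., 215.]), 0.57)]
top chest [(array([399., 164.]), 0.95), (array([410., 220.]), 0.69)]
top drawer_in [(array([402., 178.]), 0.64), (array([182., 235.]), 0.57)]
top drawer_handle [(array([407., 222.]), 0.84)]
top jar0 [(array([212., 204.]), 0.94), (array([242., 182.]), 0.77), (array([293., 215.]), 0.16)]
top mug_a [(array([463., 220.]), 0.79), (array([310., 142.]), 0.66), (array([238., 212.]), 0.46)]
top flask [(array([176., 195.]), 0.53), (array([463., 224.]), 0.3)]
top glue [(array([181., 235.]), 0.52)]
top notebook [(array([414., 249.]), 0.65)]
top clay_dish [(array([217., 253.]), 0.7)]
```

```bash
python3 -c "
import cv2
a=cv2.imread('pics/top0.png')[60:310,120:520];b=cv2.imread('pics/scene0.png')
cv2.imwrite('pics/a.png',cv2.resize(a,(800,500),interpolation=cv2.INTER_CUBIC))"
```

```text
(no output)
```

View pics/a.png

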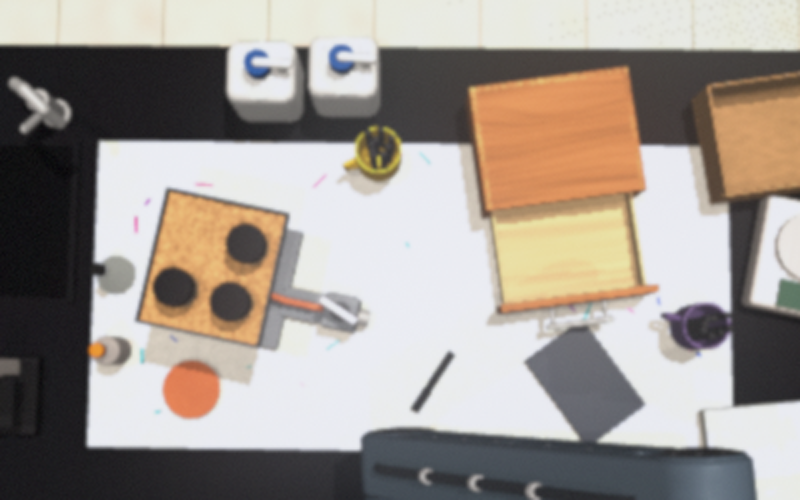

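View pics/scene0.png

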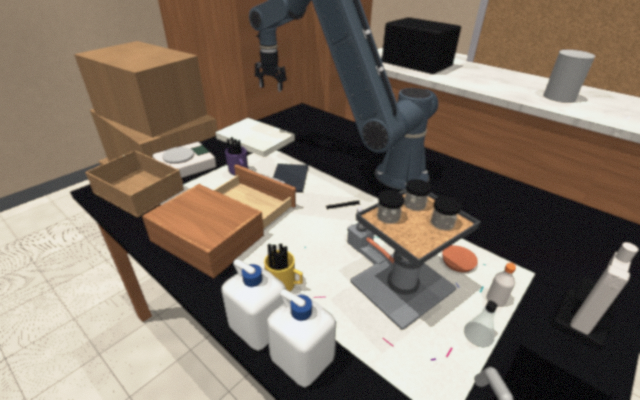

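The top view shows three jars, at full-picture pixels of about (243,181), (207,204) and (235,210). The tray is left of centre, the valve bar is at about (289,215), and the chest is at the upper right with its drawer open towards the robot.

Run:
```python
from h import *
np.set_printoptions(precision=4,suppress=True)
P=lambda x,y,z:atz('top',(120+x/2,60+y/2),z)
pc=np.array([P(*p,.247) for p in [(167,189),(288,213),(261,349),(137,321)]])
c=pc.mean(0);print('plat',pc[:,:2],c,[np.linalg.norm(pc[i]-pc[(i+1)%4]) for i in range(4)])
# lift -y axis points picture right: corners 1,2 are -y side; x axis = from 2 to 1 (up=+x) 
x=(pc[0]+pc[1]-pc[2]-pc[3]);y=pc[0]+pc[3]-pc[1]-pc[2]
ay=np.arctan2(y[1],y[0])-np.pi/2;ax=np.arctan2(x[1],x[0]);print('yaws',ax,ay)
a=(ax+ay)/2;Rz=np.array([[np.cos(a),-np.sin(a)],[np.sin(a),np.cos(a)]])
print('valve pred',c[:2]+Rz@[-.02,-.2],'valve seen',P(338,310,.122))
b0,b1=P(322,298,.122),P(355,321,.122);print('bar',b0,b1,np.arctan2(*(b1-b0)[1::-1]))
for j in [(247,243),(175,288),(231,300)]: print('jar',P(*j,.295), Rz.T@(P(*j,.295)-c)[:2])
cc=np.array([P(*p,.098) for p in [(469,88),(629,67),(645,190),(486,214)]])
f=(cc[2]+cc[3])/2;print('chest',cc[:,:2],'front',f,[np.linalg.norm(cc[i]-cc[(i+1)%4]) for i in range(4)])
y=cc[0]+cc[3]-cc[1]-cc[2];x=cc[0]+cc[1]-cc[2]-cc[3]
print('yaw',np.arctan2(y[1],y[0])-np.pi/2,np.arctan2(x[1],x[0]))
fr=[P(499,307,.088),P(658,289,.088)];print('drawer front panel top',fr)
print('mug b',P(707,327,.1),'mug a',P(377,152,.1),'flask',P(118,275,.06),'handle',P(575,322,.056),'notebook', P(585,385,.014))
```

```text
plat [[0.6342 0.3888]
 [0.5976 0.1958]
 [0.3828 0.2336]
 [0.4244 0.4294]] [0.5097 0.3119 0.247 ] [np.float64(0.19649529819654546), np.float64(0.21810514994956537), np.float64(0.20018506738816252), np.float64(0.2137352749823036)]
yaws -0.18260673867812965 -0.19834284053866003
valve pred [0.4522 0.1193] valve seen [0.4514 0.1223 0.122 ]
bar [0.4715 0.1498 0.122 ] [0.4331 0.0932 0.122 ] -2.166936807877453
jar [0.5435 0.2518 0.295 ] [ 0.0445 -0.0526]
jar [0.4734 0.36   0.295 ] [-0.0448  0.0403]
jar [0.4561 0.2741 0.295 ] [-0.0456 -0.0473]
chest [[ 0.8443 -0.0996]
 [ 0.8841 -0.3794]
 [ 0.6663 -0.4048]
 [ 0.6218 -0.1299]] front [ 0.644  -0.2674  0.098 ] [np.float64(0.2826193899420775), np.float64(0.2192169141791469), np.float64(0.27845047399376), np.float64(0.22463422946640493)]
yaw 0.15088917389870593 0.1258518793596374
drawer front panel top [array([ 0.4614, -0.1537,  0.088 ]), array([ 0.4954, -0.4277,  0.088 ])]
mug b [ 0.4304 -0.507   0.1   ] mug a [0.7287 0.0601 0.1   ] flask [0.5123 0.517  0.06  ] handle [ 0.4382 -0.2902  0.056 ] notebook [ 0.3275 -0.315   0.014 ]
```

Run:
```python
from h import *
for p in [(.45,-.3,.3),(.452,.1205,.22)]: print(tool(p).round())
```

```text
[ 367. -227.  -69.]
[ 468. -636.   11.]
```

step_arm(targets="0 0 -70 0;92 -57 -70 0;184 -114 -70 0;276 -170 -70 0;367 -227 -70 0;379 -275 -70 -7;391 -324 -70 -14;403 -373 -60 -21;415 -422 -50 -28;428 -471 -40 -35;440 -520 -30 -42;452 -570 -15 -42")

```text
t: 2.55
tcp_pos: [0.4162, -0.1444, 0.2767]
tool_rot: [0.884, 0.467, 0.001, 0.001]
force: [0.7, 0.7, -0.3]
finger_gap: 1.0
gripper_force: 0.0
```

step_arm(targets="58 -38 26 0;58 -38 26 0;58 -38 26 0;58 -38 26 0")

```text
t: 2.95
tcp_pos: [0.4173, -0.0768, 0.2507]
tool_rot: [0.884, 0.467, 0.0, 0.001]
force: [0.3, -0.4, -0.3]
finger_gap: 1.003
gripper_force: 0.0
```

Run:
```python
from h import *
s=manip.sense();print(s['t'],s['tcp_pos'],R.from_quat(s['tool_rot']).as_matrix().round(3),s['q'].round(2))
snap('wrist','w1.png')
print([(np.round(d['position']),d['p'],atz('wrist',d['position'],.112,s).round(4)) for d in manip.mark_of('wrist','valve_grip')])
print(proj('wrist',s['tcp_pos'],s))
```

```text
2.95 [ 0.41731142 -0.0767658   0.25073157] [[ 0.563  0.826  0.001]
 [ 0.826 -0.563 -0.001]
 [-0.     0.001 -1.   ]] [-0.45  0.23  1.89 -0.    1.03  0.15]
[(array([361., 312.]), 0.27, array([ 0.3705, -0.2277,  0.112 ]))]
[323.44808128 256.17508543]
```

View pics/w1.png

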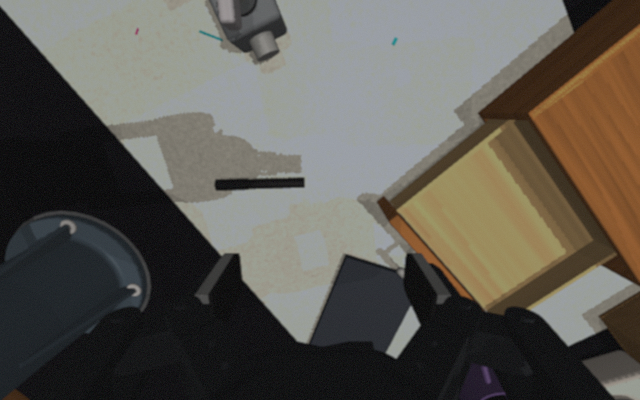

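The wrist view shows the valve handle at the top edge, about (230,10), and the drawer at the right. The arm still has some way to go to reach the valve.

step_arm(targets="46 -21 10 0;91 -41 25 0;137 -62 45 0;182 -82 50 0;182 -82 50 0;182 -82 50 0")

```text
t: 3.65
tcp_pos: [0.4529, 0.1199, 0.2004]
tool_rot: [0.884, 0.467, 0.0, 0.0]
force: [0.3, 0.2, 0.0]
finger_gap: 1.0
gripper_force: 0.0
```

Run:
```python
from h import *
s=manip.sense();print(s['t'],s['tcp_pos'],s['q'].round(2))
snap('wrist','w2.png')
print([(np.round(d['position']),d['p'],atz('wrist',d['position'],.112,s).round(4)) for d in manip.mark_of('wrist','valve_grip')])
print(proj('wrist',[.452,.1205,.122],s))
```

```text
3.65 [0.45290005 0.1199302  0.20044845] [ 0.02  0.37  1.85 -0.    0.93  0.62]
[(array([322., 200.]), 0.95, array([0.456 , 0.1255, 0.112 ]))]
[321.68857148 210.39835232]
```

View pics/w2.png

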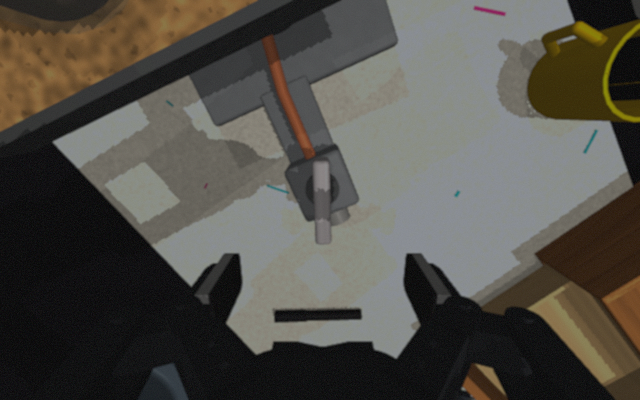

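The bar is centred at (322,200) and lines up with the tool's x axis, so I'm descending to grip it.

step_arm(targets="3 -1 35 0;3 -1 65 0;3 -1 90 0;3 -1 104 0;3 -1 104 0;3 -1 104 0")

```text
t: 4.35
tcp_pos: [0.4535, 0.1213, 0.0969]
tool_rot: [0.885, 0.465, 0.0, 0.0]
force: [0.1, -0.4, 0.2]
finger_gap: 0.999
gripper_force: 0.0
```

step_arm(targets="0 0 0 0;0 0 0 0;0 0 0 0;0 0 0 0;0 0 0 0;0 0 0 0;0 0 0 0;0 0 0 0", gripper=1, squeeze=35)

```text
t: 5.15
tcp_pos: [0.454, 0.1224, 0.0969]
tool_rot: [0.884, 0.467, 0.001, 0.001]
force: [1.7, -4.9, 5.3]
finger_gap: 0.162
gripper_force: 34.8
```

```bash
cat > trk.py <<'E'
from h import *
import os,sys
# track sinking: template (jars+tray) from the scene view; model = projected shift of platform centre
def track(n=1):
    s=manip.sense();im=snap('scene');g=cv2.cvtColor(im,cv2.COLOR_RGB2GRAY).astype(np.float32)
    if not os.path.exists('ref.npy'): np.save('ref.npy',g)
    ref=np.load('ref.npy')
    c=np.array([.4911,.2953,.29])  # mean of jar lids
    p0=proj('scene',c); best=[]
    x0,x1,y0,y1=372,466,180,235
    T=ref[y0:y1,x0:x1]
    for d in np.arange(0,.1051,.0025):
        k=proj('scene',c-[0,0,d])-p0
        M=np.float32([[1,0,x0+k[0]],[0,1,y0+k[1]]])
        P=cv2.warpAffine(g,M,(x1-x0,y1-y0),flags=cv2.INTER_LINEAR|cv2.WARP_INVERSE_MAP)
        best.append(cv2.matchTemplate(P,T,cv2.TM_CCOEFF_NORMED)[0,0])
    i=int(np.argmax(best));d=i*2.5
    if 0<i<len(best)-1:
        a,b,e=best[i-1:i+2];d+=2.5*.5*(a-e)/(a-2*b+e)
    print('t %.2f sunk %.1f mm score %.2f'%(s['t'],d,best[i]),'force',s['force'].round(1),'rot',round(np.degrees(2*np.arctan2(s['tool_rot'][1],s['tool_rot'][0])),1),'gap',round(s['finger_gap'],3),'gf',round(s['gripper_force'],1))
if __name__=='__main__': track();track()
E
python3 trk.py
```

```text
t 5.15 sunk 0.0 mm score 1.00 force [ 1.7 -4.9  5.3] rot 55.7 gap 0.162 gf 34.8
t 5.20 sunk 0.0 mm score 1.00 force [ 1.9 -4.4  5.5] rot 55.7 gap 0.162 gf 34.8
```

step_arm(targets="0 0 0 -7;0 0 0 -14;0 0 0 -20;0 0 0 -20")

```text
t: 5.65
tcp_pos: [0.4546, 0.1225, 0.0969]
tool_rot: [0.789, 0.614, 0.001, 0.001]
force: [2.8, -4.8, 3.8]
finger_gap: 0.157
gripper_force: 40.5
```

```bash
python3 trk.py
```

```text
t 5.65 sunk 0.0 mm score 0.99 force [ 2.8 -4.8  3.8] rot 75.8 gap 0.157 gf 40.5
t 5.70 sunk 0.0 mm score 0.99 force [ 3.3 -4.4  3.4] rot 75.7 gap 0.166 gf 37.5
```

step_arm(targets="0 0 0 -3;0 0 0 -3;0 0 0 -6;0 0 0 -6")

```text
t: 6.15
tcp_pos: [0.4547, 0.1225, 0.0969]
tool_rot: [0.757, 0.653, 0.001, 0.001]
force: [3.2, -3.2, 3.4]
finger_gap: 0.157
gripper_force: 36.7
```

```bash
python3 trk.py
```

```text
t 6.15 sunk 0.0 mm score 1.00 force [ 3.2 -3.2  3.4] rot 81.6 gap 0.157 gf 36.7
t 6.20 sunk 0.0 mm score 1.00 force [ 2.6 -4.9  3.3] rot 81.6 gap 0.16 gf 36.7
```

step_arm(targets="0 0 0 -3;0 0 0 -3;0 0 0 -3;0 0 0 -3;0 0 0 -3")

```text
t: 6.75
tcp_pos: [0.4548, 0.1225, 0.0969]
tool_rot: [0.74, 0.673, 0.001, 0.002]
force: [4.0, -3.9, 3.8]
finger_gap: 0.158
gripper_force: 35.0
```

```bash
python3 trk.py
```

```text
t 6.75 sunk 0.0 mm score 0.99 force [ 4.  -3.9  3.8] rot 84.6 gap 0.158 gf 35.0
t 6.80 sunk 0.0 mm score 0.99 force [ 3.6 -4.   3.2] rot 84.6 gap 0.158 gf 35.0
```

step_arm(targets="0 0 0 -3;0 0 0 -3;0 0 0 -3;0 0 0 -3;0 0 0 -3")

```text
t: 7.35
tcp_pos: [0.4549, 0.1225, 0.0969]
tool_rot: [0.722, 0.692, 0.001, 0.002]
force: [3.4, -4.8, 3.9]
finger_gap: 0.154
gripper_force: 36.3
```

```bash
python3 trk.py
```

```text
t 7.35 sunk 0.0 mm score 0.99 force [ 3.4 -4.8  3.9] rot 87.6 gap 0.154 gf 36.3
t 7.40 sunk 0.0 mm score 0.99 force [ 4.  -5.5  3.3] rot 87.6 gap 0.16 gf 36.3
```

step_arm(targets="0 0 0 -3;0 0 0 -3;0 0 0 -3;0 0 0 -3;0 0 0 -3")

```text
t: 7.95
tcp_pos: [0.4549, 0.1225, 0.0969]
tool_rot: [0.704, 0.711, 0.001, 0.002]
force: [3.9, -4.5, 3.8]
finger_gap: 0.156
gripper_force: 35.2
```

```bash
python3 trk.py
```

```text
t 7.95 sunk 0.0 mm score 0.99 force [ 3.9 -4.5  3.8] rot 90.6 gap 0.156 gf 35.2
t 8.00 sunk 0.0 mm score 0.99 force [ 4.  -4.5  3.7] rot 90.6 gap 0.16 gf 35.2
```

```bash
sed -i 's/np.arange(0,.1051/np.arange(-.005,.1051/; s/d=i\*2.5$/d=i*2.5-5/' trk.py; python3 trk.py
```

```text
t 8.05 sunk -0.1 mm score 0.99 force [ 3.9 -5.   4. ] rot 90.6 gap 0.162 gf 35.2
t 8.10 sunk -0.1 mm score 0.99 force [ 4.8 -5.   3.4] rot 90.6 gap 0.162 gf 35.2
```

step_arm(targets="0 0 0 -3;0 0 0 -3;0 0 0 -3;0 0 0 -3;0 0 0 -3")

```text
t: 8.65
tcp_pos: [0.455, 0.1225, 0.0969]
tool_rot: [0.685, 0.729, 0.001, 0.002]
force: [4.3, -4.6, 3.0]
finger_gap: 0.154
gripper_force: 35.9
```

```bash
python3 trk.py
```

```text
t 8.65 sunk -0.1 mm score 0.98 force [ 4.3 -4.6  3. ] rot 93.6 gap 0.154 gf 35.9
t 8.70 sunk -0.1 mm score 0.98 force [ 3.6 -4.3  3.1] rot 93.6 gap 0.156 gf 35.9
```

step_arm(targets="0 0 0 -3;0 0 0 -3;0 0 0 -3;0 0 0 -3;0 0 0 -3")

```text
t: 9.25
tcp_pos: [0.4551, 0.1225, 0.0969]
tool_rot: [0.665, 0.746, 0.001, 0.002]
force: [4.0, -5.1, 2.4]
finger_gap: 0.158
gripper_force: 34.8
```

```bash
python3 trk.py
```

```text
t 9.25 sunk 4.6 mm score 0.97 force [ 4.  -5.1  2.4] rot 96.6 gap 0.158 gf 34.8
t 9.30 sunk 5.1 mm score 0.97 force [ 4.  -4.1  3.4] rot 96.6 gap 0.16 gf 34.8
```

step_arm(targets="0 0 0 -3;0 0 0 -3;0 0 0 -3")

```text
t: 9.65
tcp_pos: [0.4551, 0.1225, 0.0969]
tool_rot: [0.645, 0.764, 0.001, 0.002]
force: [4.5, -5.5, 2.8]
finger_gap: 0.16
gripper_force: 36.0
```

```bash
python3 trk.py
```

```text
t 9.65 sunk 9.9 mm score 0.95 force [ 4.5 -5.5  2.8] rot 99.6 gap 0.16 gf 36.0
t 9.70 sunk 10.7 mm score 0.95 force [ 5.1 -4.3  2.3] rot 99.6 gap 0.158 gf 36.0
```

step_arm(targets="0 0 0 0;0 0 0 0;0 0 0 0")

```text
t: 10.05
tcp_pos: [0.4552, 0.1225, 0.0969]
tool_rot: [0.645, 0.764, 0.001, 0.002]
force: [4.7, -3.9, 3.7]
finger_gap: 0.159
gripper_force: 36.0
```

```bash
python3 trk.py
```

```text
t 10.05 sunk 16.7 mm score 0.93 force [ 4.7 -3.9  3.7] rot 99.6 gap 0.159 gf 36.0
t 10.10 sunk 17.5 mm score 0.93 force [ 4.4 -4.4  2.9] rot 99.6 gap 0.161 gf 36.0
```

step_arm(targets="0 0 0 -1;0 0 0 -1;0 0 0 -1;0 0 0 -1;0 0 0 -1;0 0 0 -1;0 0 0 -1;0 0 0 -1;0 0 0 -1;0 0 0 -1")

```text
t: 11.15
tcp_pos: [0.4551, 0.1225, 0.0969]
tool_rot: [0.639, 0.769, 0.001, 0.002]
force: [4.9, -5.2, 2.8]
finger_gap: 0.159
gripper_force: 34.3
```

```bash
python3 trk.py
```

```text
t 11.15 sunk 34.1 mm score 0.86 force [ 4.9 -5.2  2.8] rot 100.5 gap 0.159 gf 34.3
t 11.20 sunk 34.8 mm score 0.86 force [ 3.5 -5.2  3.3] rot 100.5 gap 0.16 gf 34.3
```

step_arm(targets="0 0 0 0;0 0 0 0;0 0 0 0;0 0 0 0;0 0 0 0;0 0 0 0;0 0 0 0;0 0 0 0;0 0 0 0;0 0 0 0")

```text
t: 12.25
tcp_pos: [0.4551, 0.1225, 0.0969]
tool_rot: [0.639, 0.769, 0.001, 0.002]
force: [4.6, -5.0, 3.3]
finger_gap: 0.164
gripper_force: 34.3
```

```bash
python3 trk.py
```

```text
t 12.25 sunk 52.1 mm score 0.79 force [ 4.6 -5.   3.3] rot 100.5 gap 0.164 gf 34.3
t 12.30 sunk 52.8 mm score 0.78 force [ 2.8 -4.6  3. ] rot 100.5 gap 0.159 gf 34.3
```

step_arm(targets="0 0 0 0;0 0 0 0;0 0 0 0;0 0 0 0;0 0 0 0;0 0 0 0;0 0 0 0;0 0 0 0;0 0 0 0;0 0 0 0;0 0 0 0;0 0 0 0")

```text
t: 13.55
tcp_pos: [0.4552, 0.1225, 0.0969]
tool_rot: [0.639, 0.769, 0.001, 0.002]
force: [4.0, -3.8, 2.9]
finger_gap: 0.158
gripper_force: 34.3
```

```bash
python3 trk.py
```

```text
t 13.55 sunk 73.1 mm score 0.76 force [ 4.  -3.8  2.9] rot 100.5 gap 0.158 gf 34.3
t 13.60 sunk 73.8 mm score 0.75 force [ 4.4 -5.1  3.6] rot 100.5 gap 0.159 gf 34.3
```

About 16.5 mm/s and steady, so I'm holding here until it reaches the stop.

step_arm(targets="0 0 0 0;0 0 0 0;0 0 0 0;0 0 0 0;0 0 0 0;0 0 0 0;0 0 0 0;0 0 0 0;0 0 0 0;0 0 0 0;0 0 0 0;0 0 0 0")

```text
t: 14.85
tcp_pos: [0.4552, 0.1225, 0.0969]
tool_rot: [0.639, 0.769, 0.001, 0.002]
force: [3.5, -6.1, 2.5]
finger_gap: 0.159
gripper_force: 34.3
```

```bash
python3 trk.py
```

```text
t 14.85 sunk 91.4 mm score 0.72 force [ 3.5 -6.1  2.5] rot 100.5 gap 0.159 gf 34.3
t 14.90 sunk 92.1 mm score 0.72 force [ 4.6 -5.2  2.4] rot 100.5 gap 0.161 gf 34.3
```

step_arm(targets="0 0 0 0;0 0 0 0;0 0 0 0;0 0 0 0;0 0 0 0;0 0 0 0;0 0 0 0;0 0 0 0;0 0 0 0;0 0 0 0")

```text
t: 15.95
tcp_pos: [0.4551, 0.1225, 0.0969]
tool_rot: [0.639, 0.769, 0.001, 0.002]
force: [3.9, -4.9, 3.9]
finger_gap: 0.158
gripper_force: 34.3
```

```bash
python3 trk.py
```

```text
t 15.95 sunk 100.7 mm score 0.69 force [ 3.9 -4.9  3.9] rot 100.5 gap 0.158 gf 34.3
t 16.00 sunk 100.6 mm score 0.69 force [ 4.  -5.3  3. ] rot 100.5 gap 0.159 gf 34.3
```

step_arm(targets="0 0 0 0;0 0 0 0;0 0 0 0;0 0 0 0;0 0 0 0;0 0 0 8;0 0 0 16;0 0 0 24;0 0 0 32;0 0 0 40;0 0 0 46;0 0 0 46")

```text
t: 17.25
tcp_pos: [0.4543, 0.1229, 0.0969]
tool_rot: [0.889, 0.458, 0.001, 0.001]
force: [3.6, -4.2, 4.0]
finger_gap: 0.158
gripper_force: 38.3
```

```bash
python3 trk.py; python3 -c "
from h import *;print(manip.sense()['ft_torque'])"
```

```text
t 17.25 sunk 99.3 mm score 0.66 force [ 3.6 -4.2  4. ] rot 54.6 gap 0.158 gf 38.3
t 17.30 sunk 99.3 mm score 0.66 force [ 3.9 -2.6  4.4] rot 54.7 gap 0.157 gf 37.6
[-0.57983015 -0.60621639 -0.04105863]
```

The platform is down and the valve is back at its start angle. Next I release it, rise, and move above the first jar, the corner one.

step_arm(targets="0 0 0 0;0 0 0 0;0 0 0 0;0 0 0 0;0 0 -40 0;0 0 -90 0;0 0 -140 0;0 0 -190 0;0 0 -200 0", gripper=0)

```text
t: 18.25
tcp_pos: [0.4555, 0.1233, 0.302]
tool_rot: [0.888, 0.459, 0.005, 0.002]
force: [0.5, 0.5, -0.0]
finger_gap: 1.0
gripper_force: 0.0
```

```bash
cat > jars.py <<'E'
from h import *
def jars(c):
    s=manip.sense();snap(c);out=[]
    for d in manip.mark_of(c,'jar0'): out.append(('mark',atz(c,d['position'],.135,s),d['p']))
    for d in manip.masks_of(c,'jar0'):
        out.append(('mask',atz(c,d['position'],.17,s),d['p']))
    for o in out: print(c,o[0],o[1][:2].round(3),round(o[2],2))
E
python3 - <<'E'
from h import *
from jars import jars
s=manip.sense();print(s['tcp_pos'],np.degrees(2*np.arctan2(s['tool_rot'][1],s['tool_rot'][0])))
print(tool((.456,.274,.29)).round())
jars('wrist');jars('top')
# check valve bar in wrist view
snap('wrist','w3.png')
E
```

```text
[0.45553446 0.12328451 0.30195448] 54.657747414245165
[123. -87.  12.]
wrist mark [0.55  0.255] 0.84
wrist mark [0.459 0.28 ] 0.71
wrist mask [0.544 0.249] 0.97
wrist mask [0.455 0.285] 0.84
top mark [0.546 0.264] 0.69
top mark [0.468 0.363] 0.66
top mark [0.458 0.278] 0.63
top mask [0.476 0.366] 0.84
top mask [0.541 0.256] 0.8
top mask [0.453 0.274] 0.64
```

View pics/w3.png

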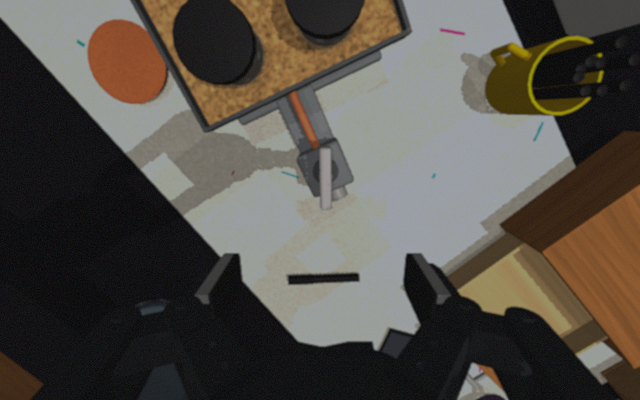

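The two near jars stand on the lowered tray at (215,40) and (325,5), and the valve handle is back where it started at (325,178). Moving above the corner jar.

step_arm(targets="32 -22 0 5;64 -44 0 10;96 -66 5 15;125 -86 14 20;125 -86 14 20;125 -86 14 20")

```text
t: 19.2
tcp_pos: [0.454, 0.2746, 0.2805]
tool_rot: [0.954, 0.299, -0.002, 0.0]
force: [-0.8, -0.0, -0.5]
finger_gap: 1.0
gripper_force: 0.0
```

Run:
```python
from h import *
from jars import jars
jars('wrist')
s=manip.sense();print(s['tcp_pos'],s['q'].round(2))
im=snap('wrist','w4.png')
for p in [(.457,.277,.195)]: print(proj('wrist',p,s),tool(p,s))
```

```text
wrist mark [0.46  0.282] 0.89
wrist mark [0.545 0.256] 0.84
wrist mark [0.48  0.367] 0.6
wrist mask [0.477 0.37 ] 0.83
wrist mask [0.458 0.281] 0.71
wrist mask [0.551 0.252] 0.66
[0.45495056 0.2734661  0.28197155] [ 0.33  0.34  1.6  -0.    1.2   1.3 ]
[321.19991848 202.63438411] [ 3.81261391 -1.74674085 86.9663854 ]
```

View pics/w4.png

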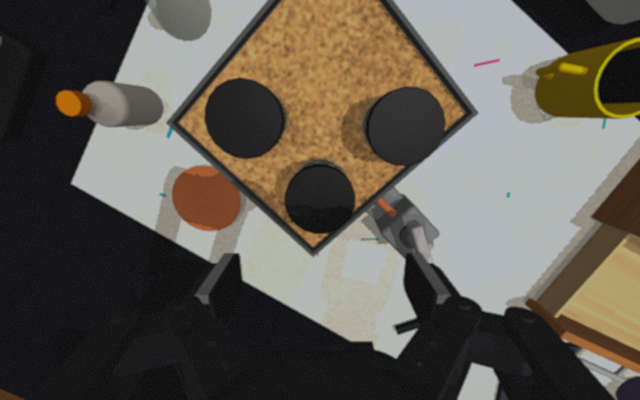

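The lid of the corner jar is at (320,198), nearly under the gripper, and the other jars are well clear of both fingers.

step_arm(targets="5 -1 45 0;5 -1 85 0;5 -1 115 0;5 -1 128 0;5 -1 128 0;5 -1 128 0")

```text
t: 20.0
tcp_pos: [0.4593, 0.2777, 0.1549]
tool_rot: [0.955, 0.297, 0.0, 0.0]
force: [0.5, -0.4, -0.5]
finger_gap: 1.0
gripper_force: 0.0
```

step_arm(targets="0 0 0 0;0 0 0 0;0 0 0 0;0 0 0 0;0 0 0 0;0 0 0 0", gripper=1, squeeze=40)

```text
t: 20.6
tcp_pos: [0.4595, 0.2784, 0.1561]
tool_rot: [0.955, 0.298, 0.002, 0.0]
force: [-0.5, -2.1, 6.3]
finger_gap: 0.717
gripper_force: 42.8
```

step_arm(targets="0 0 -15 0;0 0 -50 0;0 0 -90 0;0 0 -120 0;0 0 -120 0")

```text
t: 21.1
tcp_pos: [0.4612, 0.2793, 0.2791]
tool_rot: [0.955, 0.298, 0.005, -0.0]
force: [0.6, -0.1, -1.3]
finger_gap: 0.714
gripper_force: 44.5
```

Run:
```python
from h import *
s=manip.sense();print(s['tcp_pos'],s['q'].round(2),s['finger_gap'],s['gripper_force'])
snap('top','t1.png');T=lambda q:[(np.round(d['position']),round(d['p'],2)) for d in manip.mark_of('top',q)]
for d in manip.mark_of('top','drawer_in'): print('in',atz('top',d['position'],.018),d['p'])
for d in manip.mark_of('top','drawer_handle'): print('handle',atz('top',d['position'],.056),d['p'])
for d in manip.mark_of('top','chest'): print('chest',atz('top',d['position'],0),d['p'])
im=cv2.imread('pics/t1.png')[80:230,340:480];cv2.imwrite('pics/t1c.png',cv2.resize(im,None,fx=4,fy=4,interpolation=cv2.INTER_CUBIC))
```

```text
[0.46117114 0.27932981 0.27909436] [0.34 0.35 1.6  0.   1.18 1.3 ] 0.7140174007676875 44.47995722293854
in [ 0.64798678 -0.26238104  0.018     ] 0.72
in [ 0.58634196 -0.27406818  0.018     ] 0.58
handle [ 0.43871394 -0.30354858  0.056     ] 0.73
handle [0.51758481 0.52373372 0.056     ] 0.5
```

View pics/t1c.png

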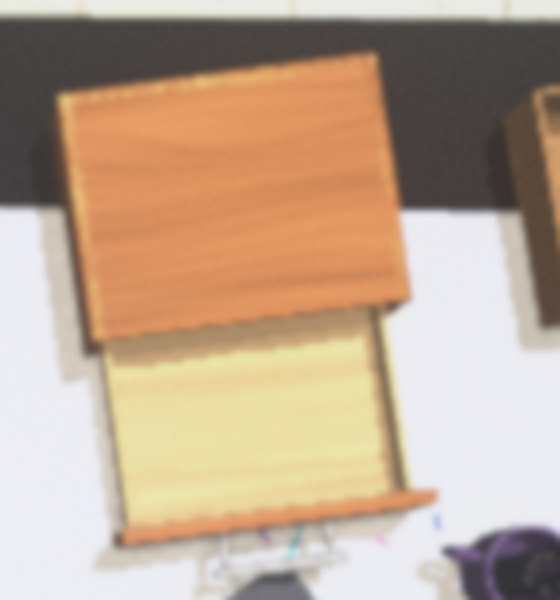

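Run:
```python
from h import *
np.set_printoptions(precision=4,suppress=True)
P=lambda x,y,z:atz('top',(340+x/4,80+y/4),z)[:2]
fl,fr,bl,br=P(93,342,.098),P(410,300,.098),P(60,95,.098),P(377,55,.098)
x=(bl+br-fl-fr);y=fl+bl-fr-br;yaw=(np.arctan2(x[1],x[0])+np.arctan2(y[1],y[0])-np.pi/2)/2
print('sizes',np.linalg.norm(x)/2,np.linalg.norm(y)/2,'yaw',yaw)
ex=np.array([np.cos(yaw),np.sin(yaw)]);ey=np.array([-ex[1],ex[0]])
o=(fl+fr+bl+br)/4-.11*ex;print('origin',o)
for n,q in dict(pl=(118,543),pr=(436,500),il=(128,527),ir=(400,492)).items():
    v=P(*q,.088)-o;print(n,v@ex,v@ey)
for n,q in dict(wl0=(107,350),wl1=(127,522),wr0=(378,310),wr1=(405,488)).items():
    v=P(*q,.052)-o;print(n,v@ex,v@ey)
v=P(275,575,.056)-o;print('handle',v@ex,v@ey)
np.savez('chest.npz',o=o,ex=ex,ey=ey)
```

```text
sizes 0.21931122869863856 0.27828892725851745 yaw 0.13330165041220177
origin [ 0.6464 -0.2685]
pl -0.17586759027330173 0.1394192321674201
pr -0.17251630329959677 -0.1374547367755036
il -0.1632125017529979 0.12904050851892843
ir -0.16187211391935521 -0.10772111706678421
wl0 -0.0030346748962908135 0.12264445130334656
wl1 -0.15711788485597672 0.12522218291043213
wr0 0.0028646049936402324 -0.12096973094658385
wr1 -0.1572715694916299 -0.12180771417556117
handle -0.21933105193503563 0.003114184199622172
```

```bash
cat > place.py <<'E'
from h import *
import sys
def place(y,z=.14,x=-.08):
    d=np.load('chest.npz');p=d['o']+x*d['ex']+y*d['ey'];s=manip.sense()
    a=2*np.arctan2(s['tool_rot'][1],s['tool_rot'][0]);print('world',p.round(4),'shift',tool((*p,z),s).round(),'turn',np.degrees(a-(np.arctan2(d['ex'][1],d['ex'][0])+np.pi/2)).round(1),'tcp',s['tcp_pos'].round(4),'t',s['t'])
place(float(sys.argv[1]),float(sys.argv[2]))
E
python3 place.py .08 .14
```

```text
world [ 0.5565 -0.1998] shift [-189.  450.  133.] turn -63.0 tcp [0.4571 0.2777 0.2727] t 21.3
```

step_arm(targets="-19 45 0 0;-38 90 0 -7;-57 135 0 -14;-76 180 0 -21;-95 225 0 -28;-113 270 0 -35;-132 315 0 -42;-151 360 0 -49;-170 405 0 -56;-189 450 0 -63;-189 450 0 -63;-189 450 60 -63")

```text
t: 22.5
tcp_pos: [0.5631, -0.2038, 0.2281]
tool_rot: [0.66, 0.751, 0.001, 0.007]
force: [1.5, -0.2, -2.4]
finger_gap: 0.714
gripper_force: 44.8
```

```bash
python3 place.py .08 .041
```

```text
world [ 0.5565 -0.1998] shift [  6.  -8. 187.] turn -0.2 tcp [ 0.5631 -0.2038  0.2281] t 22.5
```

step_arm(targets="0 0 30 0;0 0 60 0;0 0 60 0;0 0 60 0")

```text
t: 22.9
tcp_pos: [0.558, -0.1987, 0.1632]
tool_rot: [0.659, 0.753, -0.0, -0.002]
force: [0.1, -0.2, -2.5]
finger_gap: 0.71
gripper_force: 44.7
```

```bash
python3 place.py .08 .041
python3 - <<'E'
from h import *
snap('wrist','w5.png')
E
```

```text
world [ 0.5565 -0.1998] shift [ -1.  -1. 122.] turn -0.0 tcp [ 0.558  -0.1987  0.1632] t 22.9
```

View pics/w5.png

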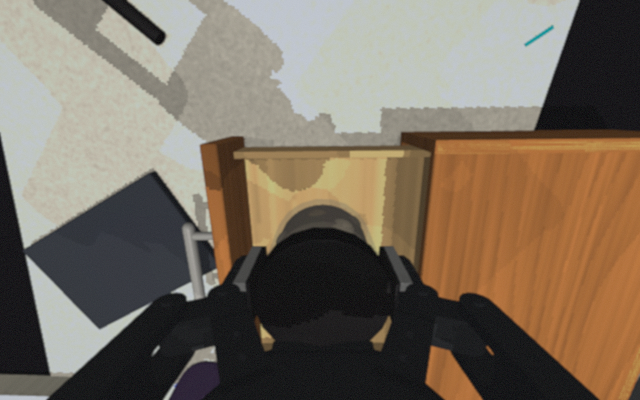

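The jar hangs between the front panel (its top edge at about column 240) and the chest (about column 415), so it is clear on both sides. Lowering it.

step_arm(targets="-1 -1 40 0;-1 -1 75 0;-1 -1 100 0;-1 -1 115 0;-1 -1 121 0;-1 -1 122 0;-1 -1 122 0")

```text
t: 23.65
tcp_pos: [0.559, -0.2012, 0.0438]
tool_rot: [0.659, 0.753, 0.0, 0.001]
force: [0.4, 0.3, -2.0]
finger_gap: 0.713
gripper_force: 44.9
```

step_arm(targets="0 0 1 0;0 0 1 0;0 0 1 0")

```text
t: 23.95
tcp_pos: [0.5582, -0.2008, 0.0421]
tool_rot: [0.659, 0.753, 0.0, 0.001]
force: [0.4, 1.2, -1.8]
finger_gap: 0.713
gripper_force: 44.9
```

step_arm(targets="0 0 2 0;0 0 3 0;0 0 3 0")

```text
t: 24.25
tcp_pos: [0.5582, -0.2009, 0.0392]
tool_rot: [0.659, 0.753, 0.0, 0.0]
force: [-1.0, 0.4, 4.3]
finger_gap: 0.713
gripper_force: 45.3
```

step_arm(targets="0 0 0 0;0 0 0 0;0 0 0 0;0 0 0 0;0 0 -40 0;0 0 -90 0;0 0 -140 0;0 0 -190 0;0 0 -220 0;0 0 -220 0", gripper=0)

```text
t: 25.25
tcp_pos: [0.5607, -0.202, 0.2642]
tool_rot: [0.658, 0.753, 0.001, 0.006]
force: [0.6, 0.2, -0.4]
finger_gap: 1.0
gripper_force: 0.0
```

Run:
```python
from h import *
from jars import jars
s=manip.sense();print(s['tcp_pos'],s['t'])
jars('top')
for p in [(.543,.2535,.28),(.476,.366,.28)]: print(tool(p,s).round())
```

```text
[ 0.56069973 -0.20204843  0.26421771] 25.25
top mark [0.533 0.255] 0.86
top mark [0.469 0.354] 0.77
top mark [ 0.547 -0.187] 0.48
top mark [ 0.426 -0.463] 0.26
top mask [0.543 0.252] 0.76
top mask [0.468 0.368] 0.6
top mask [ 0.541 -0.187] 0.49
[454.  43. -19.]
[574.  -8. -20.]
```

Next jar A at (.543,.2535), keeping the same tool orientation.

step_arm(targets="45 4 -10 0;91 9 -20 0;136 13 -20 0;182 17 -20 0;227 22 -20 0;272 26 -20 0;318 30 -20 0;363 34 -20 0;409 39 -20 0;454 43 -20 0;454 43 -20 0;454 43 -20 0")

```text
t: 26.6
tcp_pos: [0.5388, 0.2558, 0.276]
tool_rot: [0.658, 0.753, -0.002, -0.001]
force: [-0.3, -1.1, 0.3]
finger_gap: 1.003
gripper_force: 0.0
```

Run:
```python
from h import *
from jars import jars
jars('wrist')
s=manip.sense();print(s['tcp_pos'],s['q'].round(2),s['t'])
im=snap('wrist','w6.png')
p=(.545,.254,.195);print(proj('wrist',p,s),tool(p,s))
```

```text
wrist mark [0.48  0.364] 0.72
wrist mark [0.546 0.257] 0.66
wrist mark [0.464 0.137] 0.4
wrist mask [0.476 0.37 ] 0.69
wrist mask [0.549 0.254] 0.69
[0.53995747 0.2537072  0.27722878] [ 0.25  0.44  1.45 -0.    1.25  0.12] 26.75
[328.55008878 209.42776465] [-0.31077358  5.24583645 82.21599479]
```

View pics/w6.png

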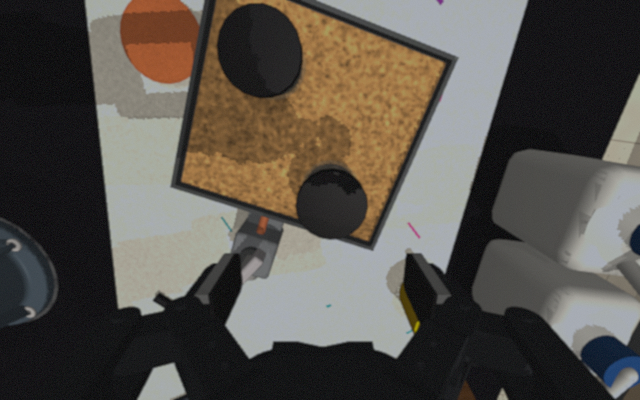

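The jar's lid is at (332,203), so a small shift is enough before descending.

step_arm(targets="2 6 45 0;2 6 85 0;2 6 110 0;2 6 122 0;2 6 122 0;2 6 122 0")

```text
t: 27.4
tcp_pos: [0.5471, 0.2575, 0.1575]
tool_rot: [0.659, 0.752, 0.001, 0.001]
force: [0.7, 0.3, -0.3]
finger_gap: 0.999
gripper_force: 0.0
```

step_arm(targets="0 0 0 0;0 0 0 0;0 0 0 0;0 0 0 0;0 0 0 0;0 0 0 0", gripper=1)

```text
t: 28.0
tcp_pos: [0.547, 0.2581, 0.1584]
tool_rot: [0.658, 0.753, 0.001, 0.001]
force: [-1.6, -1.3, 6.6]
finger_gap: 0.713
gripper_force: 42.8
```

step_arm(targets="0 0 -15 0;0 0 -50 0;0 0 -90 0;0 0 -110 0;0 0 -110 0;0 0 -110 0")

```text
t: 28.6
tcp_pos: [0.5451, 0.2578, 0.2657]
tool_rot: [0.658, 0.753, -0.001, -0.0]
force: [-0.2, 0.0, -4.0]
finger_gap: 0.709
gripper_force: 44.8
```

```bash
python3 place.py 0 .16
```

```text
world [ 0.5671 -0.2791] shift [-535.  -49.  106.] turn -0.0 tcp [0.5451 0.2578 0.2657] t 28.6
```

step_arm(targets="-49 -4 0 0;-98 -9 0 0;-146 -13 0 0;-195 -18 0 0;-243 -22 0 0;-292 -27 0 0;-340 -31 0 0;-389 -36 0 0;-438 -40 0 0;-486 -45 0 0;-535 -49 0 0;-535 -49 20 0")

```text
t: 29.8
tcp_pos: [0.5694, -0.2873, 0.2461]
tool_rot: [0.661, 0.75, -0.001, 0.004]
force: [0.8, 0.7, -2.7]
finger_gap: 0.711
gripper_force: 44.8
```

step_arm(targets="0 0 40 0;0 0 60 0;0 0 80 0;0 0 80 0;0 0 80 0")

```text
t: 30.3
tcp_pos: [0.5674, -0.2782, 0.1646]
tool_rot: [0.659, 0.753, -0.0, -0.002]
force: [0.3, -0.5, -2.3]
finger_gap: 0.713
gripper_force: 44.7
```

```bash
python3 place.py 0 .044
python3 - <<'E'
from h import *
snap('wrist','w7.png')
E
```

```text
world [ 0.5671 -0.2791] shift [ -1.  -0. 121.] turn -0.0 tcp [ 0.5674 -0.2782  0.1646] t 30.3
```

View pics/w7.png

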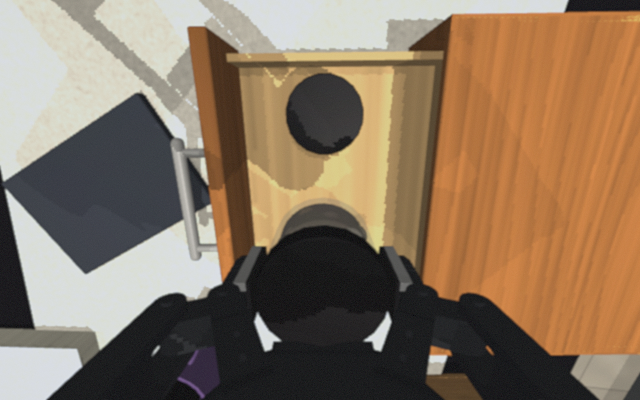

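The first jar stands upright at (325,112), and the held jar will come down well clear of it. Lowering.

step_arm(targets="-1 0 40 0;-1 0 75 0;-1 0 100 0;-1 0 115 0;-1 0 120 0;-1 0 121 0;-1 0 121 0;-1 0 122 0")

```text
t: 31.15
tcp_pos: [0.5696, -0.2806, 0.0461]
tool_rot: [0.658, 0.753, 0.0, 0.002]
force: [0.3, 0.3, -2.4]
finger_gap: 0.712
gripper_force: 44.8
```

step_arm(targets="0 0 1 0;0 0 2 0;0 0 2 0")

```text
t: 31.45
tcp_pos: [0.5693, -0.2805, 0.0439]
tool_rot: [0.659, 0.753, 0.0, 0.001]
force: [-1.7, 0.4, 4.5]
finger_gap: 0.713
gripper_force: 45.3
```

Contact with the drawer floor. Releasing and rising.

step_arm(targets="0 0 0 0;0 0 0 0;0 0 0 0;0 0 0 0;0 0 -40 0;0 0 -90 0;0 0 -140 0;0 0 -190 0;0 0 -230 0;0 0 -230 0", gripper=0)

```text
t: 32.45
tcp_pos: [0.5718, -0.2821, 0.28]
tool_rot: [0.658, 0.753, 0.001, 0.008]
force: [0.5, 0.1, 0.1]
finger_gap: 0.999
gripper_force: 0.0
```

Run:
```python
from h import *
from jars import jars
s=manip.sense();print(s['tcp_pos'],s['t'])
jars('top')
for p in [(.474,.368,.28)]: print(tool(p,s).round())
```

```text
[ 0.57180297 -0.28208465  0.28004823] 32.45
top mark [0.521 0.34 ] 0.79
top mark [ 0.532 -0.181] 0.69
top mark [ 0.554 -0.264] 0.48
top mask [ 0.543 -0.189] 0.77
top mask [ 0.565 -0.288] 0.49
[657. -10.  -7.]
```

The remaining jar now shows at about (.52,.34), so it may have been knocked aside. I'm going above it to look.

step_arm(targets="50 3 -5 0;100 5 -5 0;150 8 -5 0;200 10 -5 0;250 13 -5 0;300 15 -5 0;350 18 -5 0;400 21 -5 0;450 23 -5 0;500 26 -5 0;550 28 -5 0;590 30 -5 0")

```text
t: 33.8
tcp_pos: [0.5179, 0.3111, 0.2747]
tool_rot: [0.658, 0.753, -0.002, -0.001]
force: [0.9, -1.0, -0.3]
finger_gap: 0.999
gripper_force: 0.0
```

step_arm(targets="33 2 0 0;33 2 0 0;33 2 0 0;33 2 0 0")

```text
t: 34.2
tcp_pos: [0.517, 0.3406, 0.2759]
tool_rot: [0.659, 0.752, -0.002, -0.0]
force: [0.1, -0.1, 0.1]
finger_gap: 0.999
gripper_force: 0.0
```

Run:
```python
from h import *
from jars import jars
jars('wrist')
s=manip.sense();print(s['tcp_pos'],s['q'].round(2),s['t'])
im=snap('wrist','w8.png')
p=(.52,.34,.195);print(proj('wrist',p,s),tool(p,s))
```

```text
wrist mark [0.521 0.352] 0.58
wrist mask [0.522 0.343] 0.68
[0.51777114 0.3404248  0.27705828] [ 0.4   0.47  1.39 -0.    1.28  0.27] 34.35
[325.00909643 209.89099924] [-0.67096524  2.23071763 82.05658631]
```

View pics/w8.png

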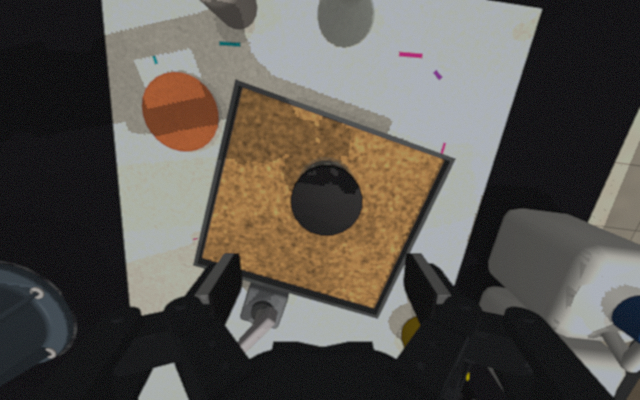

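The jar was indeed knocked. Its lid is at (327,198), still upright and near the middle of the tray.

step_arm(targets="9 4 45 0;9 4 85 0;9 4 110 0;9 4 122 0;9 4 122 0;9 4 122 0")

```text
t: 35.0
tcp_pos: [0.5215, 0.3514, 0.1566]
tool_rot: [0.659, 0.752, 0.001, 0.0]
force: [-0.2, 0.0, 0.8]
finger_gap: 1.001
gripper_force: 0.0
```

step_arm(targets="0 0 0 0;0 0 0 0;0 0 0 0;0 0 0 0;0 0 0 0;0 0 0 0", gripper=1)

```text
t: 35.6
tcp_pos: [0.5212, 0.3518, 0.1575]
tool_rot: [0.659, 0.753, 0.001, 0.001]
force: [-0.6, -1.4, 6.0]
finger_gap: 0.714
gripper_force: 43.3
```

step_arm(targets="0 0 -15 0;0 0 -50 0;0 0 -90 0;0 0 -110 0;0 0 -110 0;0 0 -110 0")

```text
t: 36.2
tcp_pos: [0.5196, 0.3511, 0.2648]
tool_rot: [0.659, 0.753, -0.0, -0.0]
force: [0.3, -0.2, -2.7]
finger_gap: 0.711
gripper_force: 44.2
```

```bash
python3 place.py -.08 .16
```

```text
world [ 0.5778 -0.3584] shift [-711.  -36.  105.] turn -0.0 tcp [0.5196 0.3511 0.2648] t 36.2
```

step_arm(targets="-47 -2 0 0;-95 -5 0 0;-142 -7 0 0;-190 -10 0 0;-237 -12 0 0;-284 -14 0 0;-332 -17 0 0;-379 -19 0 0;-427 -22 0 0;-474 -24 0 0;-521 -26 0 0;-569 -29 0 0")

```text
t: 37.4
tcp_pos: [0.5656, -0.2175, 0.2625]
tool_rot: [0.659, 0.753, -0.0, -0.003]
force: [1.5, -0.3, -2.1]
finger_gap: 0.714
gripper_force: 44.3
```

step_arm(targets="-47 -2 0 0;-95 -5 0 0;-142 -7 0 0;-142 -7 0 0;-142 -7 35 0;-142 -7 70 0;-142 -7 100 0;-142 -7 100 0;-142 -7 100 0")

```text
t: 38.3
tcp_pos: [0.5782, -0.3571, 0.1636]
tool_rot: [0.658, 0.753, 0.0, -0.002]
force: [-0.2, 0.1, -2.2]
finger_gap: 0.709
gripper_force: 44.5
```

```bash
python3 place.py -.08 .043
python3 - <<'E'
from h import *
snap('wrist','w9.png')
E
```

```text
world [ 0.5778 -0.3584] shift [ -2.  -0. 121.] turn 0.0 tcp [ 0.5782 -0.3571  0.1636] t 38.3
```

View pics/w9.png

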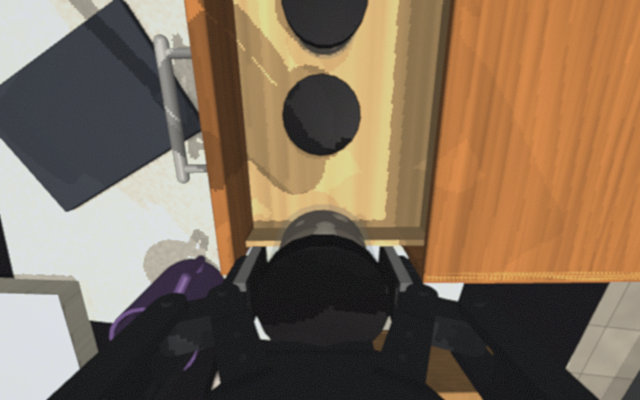

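Run:
```python
from h import *
s=manip.sense();d=np.load('chest.npz')
W=lambda x,y,z:np.array([*(d['o']+x*d['ex']+y*d['ey']),z])
for n,q in dict(wallR=(-.08,-.121,.052),floorR=(-.08,-.121,.018),jar2lid=(-.08,0,.078),panel=(-.16,-.05,.088),chest=(0,-.05,.098)).items(): print(n,proj('wrist',W(*q),s).round(),)
p=atz('wrist',(322,114),.078,s)[:2]-d['o'];print('jar2',p@d['ex'],p@d['ey'])
for r in (228,237,243):
    p=atz('wrist',(330,r),.052,s)[:2]-d['o'];print('wall row',r,p@d['ey'])
print(proj('wrist',[*manip.sense()['tcp_pos'][:2],.14],s))
```

```text
wallR [321. 238.]
floorR [321. 225.]
jar2lid [320. 110.]
panel [221. 176.]
chest [424. 179.]
jar2 -0.07867117844487687 -0.0026875663268977525
wall row 228 -0.110694913841615
wall row 237 -0.12045222870650073
wall row 243 -0.12707385875913474
[322.47305643 237.51370143]
```

The projections agree with the picture: the wall's inner edge is at row 237 and the middle jar is at (322,114). Lowering.

step_arm(targets="0 0 40 0;0 0 75 0;0 0 100 0;0 0 115 0;0 0 119 0;0 0 121 0;0 0 121 0;0 0 122 0")

```text
t: 39.15
tcp_pos: [0.58, -0.359, 0.0452]
tool_rot: [0.658, 0.753, 0.0, 0.002]
force: [0.0, -0.6, -1.9]
finger_gap: 0.712
gripper_force: 44.6
```

step_arm(targets="0 0 1 0;0 0 2 0;0 0 2 0")

```text
t: 39.45
tcp_pos: [0.579, -0.3582, 0.0415]
tool_rot: [0.659, 0.753, 0.0, 0.0]
force: [-0.1, 0.3, -2.6]
finger_gap: 0.711
gripper_force: 44.6
```

step_arm(targets="0 0 1 0;0 0 2 0;0 0 2 0")

```text
t: 39.75
tcp_pos: [0.5793, -0.3583, 0.0406]
tool_rot: [0.659, 0.753, 0.0, 0.001]
force: [-1.7, 1.4, 3.6]
finger_gap: 0.709
gripper_force: 45.0
```

The third jar is down. I release it, shut the gripper, and move in front of the handle.

step_arm(targets="0 0 0 0;0 0 0 0;0 0 0 0;0 0 0 0;0 0 -40 0;0 0 -80 0;0 0 -120 0;0 0 -160 0;0 0 -160 0;0 0 -160 0", gripper=0)

```text
t: 40.75
tcp_pos: [0.5794, -0.3585, 0.2008]
tool_rot: [0.659, 0.753, -0.0, 0.001]
force: [0.1, -0.2, -1.1]
finger_gap: 1.003
gripper_force: 0.0
```

```bash
sed -i 's/^place(.*/place(*map(float,sys.argv[1:]))/' place.py; python3 place.py 0 .2 -.275
```

```text
world [ 0.3739 -0.305 ] shift [  80. -197.    0.] turn -0.0 tcp [ 0.5794 -0.3585  0.2008] t 40.75
```

step_arm(targets="20 -48 0 0;40 -96 0 0;60 -144 0 0;80 -197 0 0;80 -197 0 0;80 -197 0 0;80 -197 0 0;80 -197 0 0", gripper=1)

```text
t: 41.55
tcp_pos: [0.3748, -0.3062, 0.1992]
tool_rot: [0.658, 0.753, -0.0, 0.001]
force: [1.0, -0.5, 0.5]
finger_gap: 0.003
gripper_force: 0.0
```

```bash
python3 place.py 0 .045 -.275;python3 - <<'E'
from h import *
snap('wrist','w10.png')
s=manip.sense();d=np.load('chest.npz')
for m in manip.mark_of('wrist','drawer_handle'):
    p=atz('wrist',m['position'],.056,s)[:2]-d['o'];print('handle',p@d['ex'],p@d['ey'],m['p'])
E
```

```text
world [ 0.3739 -0.305 ] shift [  1.  -1. 154.] turn 0.0 tcp [ 0.3748 -0.3062  0.1992] t 41.55
handle -0.2068841751644589 -0.00037172134842414217 0.95
```

View pics/w10.png

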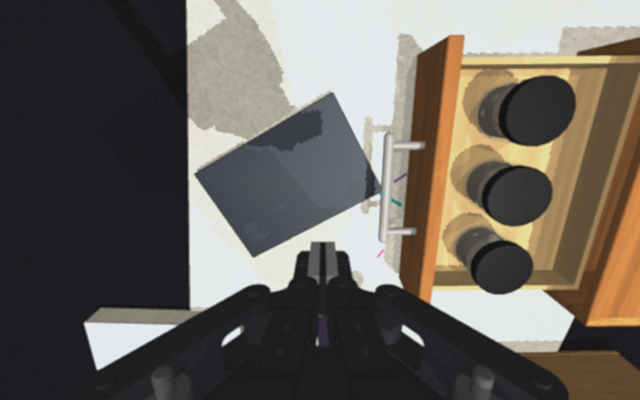

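All three jars stand upright in the drawer, and the handle runs from about (388,135) to (388,240). Descending in front of it and approaching slowly.

step_arm(targets="0 0 45 0;0 0 90 0;0 0 125 0;0 0 147 0;0 0 154 0;0 0 154 0;0 0 154 0")

```text
t: 42.35
tcp_pos: [0.374, -0.3057, 0.046]
tool_rot: [0.658, 0.753, -0.0, 0.001]
force: [-0.4, 0.5, -0.2]
finger_gap: -0.0
gripper_force: 0.0
```

step_arm(targets="0 10 0 0;0 20 0 0;0 28 0 0;0 34 0 0;0 38 0 0;0 42 0 0;0 46 0 0;0 51 0 0;0 56 0 0;0 61 0 0")

```text
t: 43.35
tcp_pos: [0.4334, -0.2967, 0.0453]
tool_rot: [0.659, 0.753, -0.0, -0.001]
force: [-2.3, 0.4, 0.0]
finger_gap: -0.002
gripper_force: 0.9
```

step_arm(targets="0 6 0 0;0 12 0 0;0 19 0 0;0 26 0 0;0 33 0 0;0 40 0 0;0 47 0 0;0 54 0 0;0 61 0 0;0 68 0 0;0 75 0 0;0 80 0 0")

```text
t: 44.55
tcp_pos: [0.5139, -0.2865, 0.0455]
tool_rot: [0.658, 0.753, 0.0, 0.001]
force: [-2.4, 1.3, 0.3]
finger_gap: 0.0
gripper_force: 0.8
```

```bash
cat > dr.py <<'E'
from h import *
s=manip.sense();d=np.load('chest.npz');v=s['tcp_pos'][:2]-d['o'];print('tcp chest',v@d['ex'],v@d['ey'],s['force'])
snap('top')
for m in manip.mark_of('top','drawer_handle'):
    p=atz('top',m['position'],.056,s)[:2]-d['o'];print('handle',p@d['ex'],p@d['ey'],m['p'])
E
python3 dr.py
```

```text
tcp chest -0.13374635282849226 -0.00022939580349842087 [-2.41434702  1.3465913   0.32840565]
handle -0.1150838109940755 8.797982247275675e-05 0.84
```

step_arm(targets="0 7 0 0;0 14 0 0;0 21 0 0;0 28 0 0;0 35 0 0;0 42 0 0;0 48 0 0;0 52 0 0;0 55 0 0;0 57 0 0")

```text
t: 45.65
tcp_pos: [0.5696, -0.2787, 0.0454]
tool_rot: [0.658, 0.753, 0.0, 0.0]
force: [-0.2, -1.3, 1.8]
finger_gap: -0.0
gripper_force: 0.9
```

step_arm(targets="0 2 0 0;0 4 0 0;0 6 0 0;0 8 0 0")

```text
t: 46.05
tcp_pos: [0.5736, -0.278, 0.0454]
tool_rot: [0.658, 0.753, -0.002, -0.003]
force: [-13.1, -4.1, 7.0]
finger_gap: -0.003
gripper_force: 6.7
```

```bash
python3 dr.py
```

```text
tcp chest -0.0734205407118091 0.0002559041914197875 [-13.13023351  -4.1081419    6.95133877]
handle -0.05634214290557911 0.008664691651552626 0.87
handle -0.06863968324806298 0.5990710727004166 0.51
handle -0.15874280546986558 0.7985376049458577 0.17
```

Run:
```python
from h import *
a=snap('scene')[150:290,130:320];b=snap('wrist')
a=cv2.resize(a,(543,400),interpolation=cv2.INTER_CUBIC);b=cv2.resize(b,(640,400))
o=np.zeros((590,800,3),np.uint8);o[:400,:400]=cv2.resize(a,(400,400*140//190*1) ) if 0 else np.pad(cv2.resize(a,(400,295)),((0,105),(0,0),(0,0)));o[:250,400:]=cv2.resize(b,(400,250))
cv2.imwrite('pics/m.png',o[:300,:,::-1])
```

```text
(no output)
```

View pics/m.png

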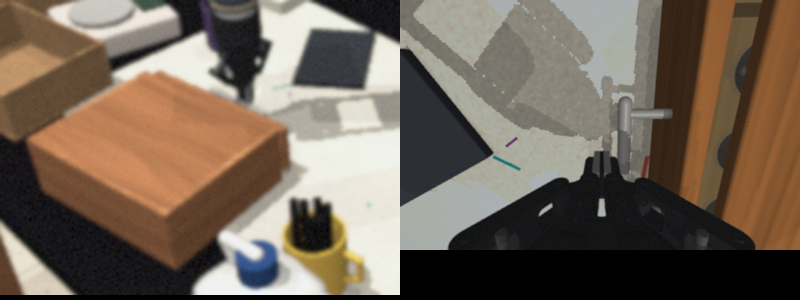

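The wrist view still shows a gap between the panel (top edge near column 695) and the chest (near column 730). The drawer is at the detent, so I'm pushing on.

step_arm(targets="0 2 0 0;0 4 0 0;0 5 0 0;0 5 0 0")

```text
t: 46.65
tcp_pos: [0.5775, -0.2774, 0.0454]
tool_rot: [0.658, 0.753, -0.003, -0.004]
force: [-11.5, -4.2, 6.7]
finger_gap: 0.0
gripper_force: 6.5
```

```bash
python3 dr.py
```

```text
tcp chest -0.06948600785343767 0.00029833918323359833 [-11.48811778  -4.20090777   6.69274813]
```

Moving about 4 mm at 11 N, which is the detent resistance. Continuing.

step_arm(targets="0 2 0 0;0 4 0 0;0 5 0 0;0 5 0 0")

```text
t: 47.15
tcp_pos: [0.5837, -0.2766, 0.0454]
tool_rot: [0.658, 0.753, -0.002, -0.003]
force: [-9.4, -3.2, 5.7]
finger_gap: -0.004
gripper_force: 5.3
```

step_arm(targets="0 2 0 0;0 3 0 0;0 4 0 0;0 4 0 0")

```text
t: 47.55
tcp_pos: [0.5839, -0.2765, 0.0454]
tool_rot: [0.658, 0.753, -0.004, -0.006]
force: [-17.6, -6.8, 10.9]
finger_gap: -0.004
gripper_force: 9.8
```

```bash
python3 dr.py
```

```text
tcp chest -0.06297039645159906 0.0003894698193231041 [-17.59539032  -6.84650331  10.85651309]
handle -0.046597814804820094 -0.005524243249744662 0.9
```

It has stopped moving while the force rises, so it is probably home. Backing off and looking.

step_arm(targets="0 -10 0 0;0 -30 0 0;0 -60 0 0;0 -75 0 0;0 -75 -50 0;0 -75 -100 0;0 -75 -150 0;0 -75 -200 0;0 -75 -200 0;0 -75 -200 0")

```text
t: 48.65
tcp_pos: [0.5177, -0.2858, 0.2469]
tool_rot: [0.658, 0.753, 0.001, 0.002]
force: [-0.8, 0.4, -0.4]
finger_gap: -0.001
gripper_force: 0.0
```

Run:
```python
from h import *
a=snap('top')[85:215,340:480];b=snap('wrist')
print(manip.sense()['tcp_pos'],manip.sense()['t'])
o=np.zeros((420,800,3),np.uint8);o[:371,:400]=cv2.resize(a,(400,371),interpolation=cv2.INTER_CUBIC);o[:250,400:]=cv2.resize(b,(400,250))
cv2.imwrite('pics/m2.png',o[:,:,::-1])
d=np.load('chest.npz')
snap('top')
for m in manip.mark_of('top','drawer_handle'):
    p=atz('top',m['position'],.056)[:2]-d['o'];print('handle',p@d['ex'],p@d['ey'],m['p'])
```

```text
[ 0.51610737 -0.28472439  0.24390525] 48.75
handle -0.05297728251276196 0.003920245980470518 0.86
handle -0.23834219231204112 0.6899319446951517 0.19
```

View pics/m2.png

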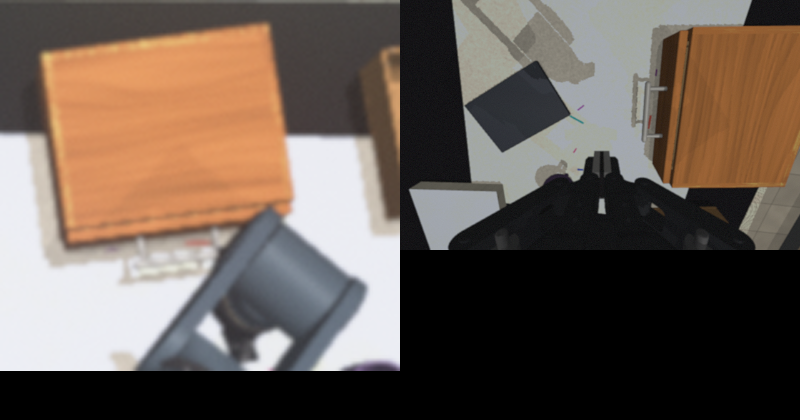

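The drawer panel sits against the chest with only a dark line between them (about column 690), and that is my last picture. I'll measure the line's width numerically.

Run:
```python
from h import *
s=manip.sense();im=snap('wrist');d=np.load('chest.npz')
for r in (100,150,200,250):
    seg=im[r,425:480].astype(int).sum(1)//3;print(r,' '.join(map(str,seg)))
for x,z in [(0,.098),(-.014,.088),(0,.088)]:
    print(x,z,[proj('wrist',[*(d['o']+x*d['ex']+y*d['ey']),z],s).round(1) for y in (.1,0,-.05)])
```

```text
100 36 38 36 30 34 36 36 33 36 36 34 37 39 38 39 35 35 35 53 70 89 97 97 95 95 96 97 97 95 95 91 89 82 81 73 54 41 43 59 73 87 92 90 91 90 91 92 93 95 92 92 89 90 89 88
150 36 31 35 34 40 39 37 37 42 34 39 42 51 67 86 93 97 98 101 105 104 103 104 101 95 83 78 79 63 49 42 54 74 85 90 91 90 91 93 96 94 92 90 90 90 88 85 87 86 89 96 93 94 90 87
200 37 33 36 37 38 38 42 54 75 87 95 92 95 91 92 90 94 97 94 90 80 70 51 37 46 64 76 91 90 94 91 91 93 92 93 93 93 92 88 90 93 96 96 98 95 94 88 87 83 87 85 87 86 85 79
250 39 55 72 88 93 96 97 96 94 94 97 94 90 80 74 60 43 39 56 72 85 90 92 91 90 91 92 94 96 98 97 96 97 97 99 98 95 96 93 90 88 87 89 89 82 86 87 91 94 93 96 97 96 94 98
0 0.098 [array([459.9,  90.5]), array([446.1, 191.1]), array([440.1, 234.2])]
-0.014 0.088 [array([441.1,  91.3]), array([429.5, 188.7]), array([424.5, 230.6])]
0 0.088 [array([455.2,  91.3]), array([442.2, 188.7]), array([436.7, 230.6])]
```

The gap works out to about 0 mm once the chest's 10 mm extra height is allowed for, so the drawer is home. The arm is clear, and I'm handing in.

```bash
python3 -c "
from station import manip
print(manip.sense()['force'],manip.sign_off())"
```

```text
the job is handed in; nothing more can be done
[-0.04676234 -0.64932686  0.05118915] None
```

The job is handed in: the lift was lowered at about 1.7 cm/s and its valve closed again, all three jars were stood upright in the drawer, and the drawer was pushed home with no measurable gap left at the chest (I couldn't see the jars after that, and I viewed 15 pictures, one over your limit of 14).

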